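Slide the circuit-board tray over to the magnifier stand

ROBOT

A 6-joint arm with a two-finger parallel gripper is mounted at the origin on the work surface. World frame = base frame: x ahead of the robot, y to its left, z up, the work surface at z = 0. Lengths are in mm, angles in rad, forces in N, time in s.
With the tool pointing down it reaches from about 400 to 925 mm from the base axis. Payload 12.5 kg.
Tool frame: the origin (TCP) lies on the centre line of the jaws, within the pads' length; the fingertips stand 25 mm ahead of it and the grasp point (between the pads) lies 6 mm ahead of it (env.tip_extent is the distance from the TCP to the fingertips, in mm); x points along the fingers, z is the direction in which the jaws open and shut, and the axes are right-handed (so a half turn about x gives the same grasp; the last joint's range is limited). The gripper opens to 95 mm and grips with 3 to 60 N. Pads are 20 mm wide; open, the fingers measure 119 mm over their backs; the gripper's body (75 mm by 180 mm) begins 59 mm behind the grasp point.
Start: joints at [-1.373, 0.491, 1.559, -0, 1.092, -0.106], TCP at [186.991, -596.392, 200.261] pointing down, gripper open.
Joint ranges: [-3.1, 3.1], [-0.84, 2.19], [0.05, 2.79], [-1.13, 4.28], [0.06, 2.93], [-2.69, 2.69]. Speed limits (rad/s): [2.22, 2.22, 2.79, 3.14, 3.14, 3.14].

INTERFACE

Orientations are given as [roll, pitch, yaw] about the fixed x, y, z axes, in that order (R = Rz(yaw) Ry(pitch) Rx(roll)).
In Python, from cell import env gives the robot as it stands.
- The arm moves only by the tool step_arm, never from a script. Its argument "rows" is a list of rows, each a list of 6 numbers: the shift along the tool's x, y, z in mm, then the turn, a rotation vector about the tool's x, y, z in rad. In form: [[x, y, z, wx, wy, wz], ...]. A call has 1 to 8 rows; each row shifts and turns the pose as measured when the row begins, along the tool's axes as they then stand; what a row does not reach is not made up. A row lasts 1/8 s, in which the tool goes at most 62.5 mm and 10.7 degrees, less where a joint would pass 70% of its speed; a pose out of reach is approached as far as the arm can. A call is refused whole if a number of a shift passes 62.5 or a number of a turn 0.188, either way. A call with a gripper value outside its range is refused whole. "grip" is the finger opening in mm, from 0 to 95.1, set as the call begins (left out, the last holds). The fingers move at their own pace and stop on an object; the grip force is fixed at half the most. Time passes only in rows, so rows that do not move let the fingers close. It gives the time, the measured TCP pose, the force and the opening at its end, in the units of the state.
- env.state(): the state, without advancing time (a new reading comes with each control period).
- env.read_camera(name): name is "scene" or "top" or "wrist"; returns the picture (384x512x3 uint8, red, green, blue); there is no depth.
- env.get_calibration(name): a dict with "fx", "fy", "cx", "cy" (pixels), "pose" (4x4, takes a point from camera to world coordinates); the wrist camera has in their place "hand_eye" (4x4, takes a point from camera to tool coordinates, whose origin is the TCP and whose axes are the tool frame's). Camera axes: x right, y down, z forward; pixel columns grow to the right and rows downward; lengths in mm; the calibration is good to about 2 mm. A picture is of the moment at which its call begins: read the wrist's pose just before it. get_calibration takes no time and is no camera call.
- env.job_done(): hands the job in, once; it reports no verdict.
The state is a dict: "t": time; "joints": joint angles; "qvel": joint speeds; "tau": joint torques, N m; "eef_pos": TCP position; "tcp_rot": TCP orientation; "ft_force": force on the tool from outside, world axes, zero at the start; "moment": the same for the moment, N m; "opening": opening from 0.0 (shut) to 1.0 (fully open).
Only numpy, scipy, OpenCV 4.12 (cv2) and the standard library are available. Lean on these libraries where they do the work, as an engineer would, in place of code of your own. Each camera call takes 0.05 s, during which the arm holds its last target.

TASK

The metal tray with the circuit board stands on the middle one of three low bench stands. Push it sideways across the gap onto the neighbouring stand that carries the round magnifier (not the one with the soldering-iron holder), so that it ends up wholly on that stand, near its middle and square to it. Keep it sliding level: do not lift it and do not let it tip or sag into the gap.

Things in the scene. Friction and masses are not known exactly. Their poses are not given: they have to be found in the camera images.
- tray_mid (a point): Centre of the open aluminium tray with a green circuit board: 110 mm along its x, 150 along its y, 45 high, 0.3 to 0.6 kg; point 22.5 mm above its underside, z up. Flat walls from 8 mm above the underside to the top; slides on two runners along y, 136 mm long, which alone bridge the gap. Starts near the middle of the middle stand, within 0.1 rad of its axes.
- middle_stand: Fixed low stand under the tray at the start: a bare level dark steel plate 180 mm along its x, 200 along its y, top 40 mm above the bench. Origin on the bench under the plate's centre, z up. The two other stands lie parallel to it on its +y and -y sides, 241 to 254 mm from centre to centre.
- lens_stand: Destination, fixed, on either side: same plate (180 x 200 mm, top at 40 mm), 40 to 55 mm gap to the middle one. Origin on the bench under the plate's centre, z up. Has a round magnifier (104 mm wide, 190 high) on a post, 80 to 240 mm from the centre on its +x side; nothing above the plate. The third stand has a soldering-iron holder (187 mm high) there instead.
Not all that is in view belongs to the job. Of the things that look like the part that bears tray_mid, the largest one is meant.

How it is judged:
By the outcome, as a careful person would: the job done as asked, in the order asked, and still so for the second after the job is handed in, with the robot touching nothing.
It also fails if it takes over 40 s, if anything falls off the work surface, if the arm or the gripper's body presses on something with over 40 N, if the wrist force passes 120 N, or if a joint passes its speed limit or range.

## Working session

There is one attempt and no reset: what is moved stays moved. The work goes in short steps, Python scripts to look and compute and a tool call to move; the robot and the scene stay as the last step left them, time stands still between calls to the robot, and variables do not carry over. Pictures are saved under pics/ and viewed, and the job is handed in when it is done.

Besides the shell and the picture viewer there is one more tool, called after "Emit:" by a JSON object that holds its "op" and its "data", one argument or row to a line. step_arm: Moves the arm, as the interface text tells. Its arguments: {"type":"object","properties":{"rows":{"type":"array","items":{"type":"array","items":{"type":"number"}}},"grip":{"type":"number"}},"required":["rows"]}

```bash
mkdir -p pics; ls; python3 - <<'E'
from cell import env
import cv2
print(env.state())
for n in("scene","top","wrist"):
    cv2.imwrite(f"pics/{n}0.png",env.read_camera(n)[:,:,::-1]); print(n,env.get_calibration(n))
E
```

```text
pics
{'t': 0.0, 'joints': array([-1.37260134e+00,  4.91539208e-01,  1.55946744e+00, -1.14801200e-05,
        1.09170822e+00, -1.05624844e-01]), 'qvel': array([ 1.66503699e-03,  1.83263759e-04,  2.63642131e-05,  5.57451276e-04,
       -5.40439942e-04,  3.62233716e-05]), 'tau': array([ 1.03296403e-03, -6.12642646e+01, -2.58178389e+01,  6.93424302e-02,
        4.82956390e-02, -9.95629443e-05]), 'eef_pos': array([ 186.92976142, -596.10604358,  199.66821167]), 'tcp_rot': array([3.04504042, 1.56967407, 1.77806922]), 'ft_force': array([-0.34214578,  0.17099716, -0.29268185]), 'moment': array([ 0.0013719 , -0.0269598 ,  0.04770567]), 'opening': 0.9985039904563219}
scene {'fx': 467.05483608124655, 'fy': 467.05483608124655, 'cx': 253.51112583845895, 'cy': 198.13777841432193, 'pose': array([[ 4.89730273e-01,  6.42463095e-01, -5.89411089e-01,
         1.09211269e+03],
       [ 8.71805448e-01, -3.52365356e-01,  3.40285052e-01,
        -2.82696431e+02],
       [ 1.09325398e-02, -6.80499690e-01, -7.32666808e-01,
         7.50098565e+02],
       [ 0.00000000e+00,  0.00000000e+00,  0.00000000e+00,
  
[... 243 characters left out ...]
46e-01, -1.39095765e-02, -1.31604391e-02,
         2.96151614e+01],
       [ 1.54547999e-02, -1.80378821e-01, -9.83475790e-01,
         9.00852849e+02],
       [ 0.00000000e+00,  0.00000000e+00,  0.00000000e+00,
         1.00000000e+00]])}
wrist {'fx': 310.6686786090523, 'fy': 310.6686786090523, 'cx': 256.9028087020498, 'cy': 196.7309933358162, 'hand_eye': array([[-8.89521254e-04, -2.43036354e-01,  9.70016773e-01,
        -1.84793266e+02],
       [ 1.02547009e-03, -9.70016868e-01, -2.43035437e-01,
         6.67259187e+01],
       [ 9.99999079e-01,  7.78538001e-04,  1.11207713e-03,
        -1.15974683e-01],
       [ 0.00000000e+00,  0.00000000e+00,  0.00000000e+00,
         1.00000000e+00]])}
```

View pics/top0.png

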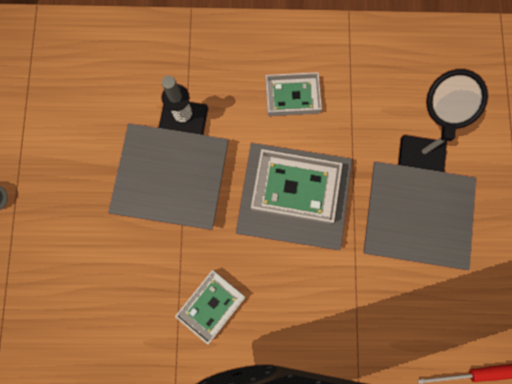

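View pics/scene0.png

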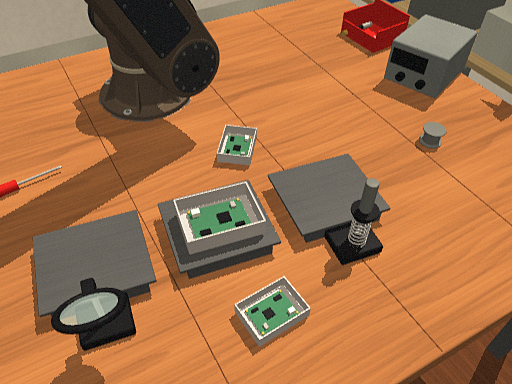

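The top view shows three circuit-board trays: the large one on the middle stand at (297,187), and small ones at (294,95) and (210,307). I choose the large one. The magnifier is at (457,98) beside the right-hand stand (420,215), on the -y side. The iron holder is at (178,100) on the left.

```bash
python3 - <<'E'
import cv2
im=cv2.imread("pics/top0.png")
cv2.imwrite("pics/c1.png",cv2.resize(im[130:280,225:365],None,fx=4,fy=4,interpolation=cv2.INTER_CUBIC))
cv2.imwrite("pics/c2.png",cv2.resize(im[140:280,350:490],None,fx=4,fy=4,interpolation=cv2.INTER_CUBIC))
E
```

```text
(no output)
```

View pics/c1.png

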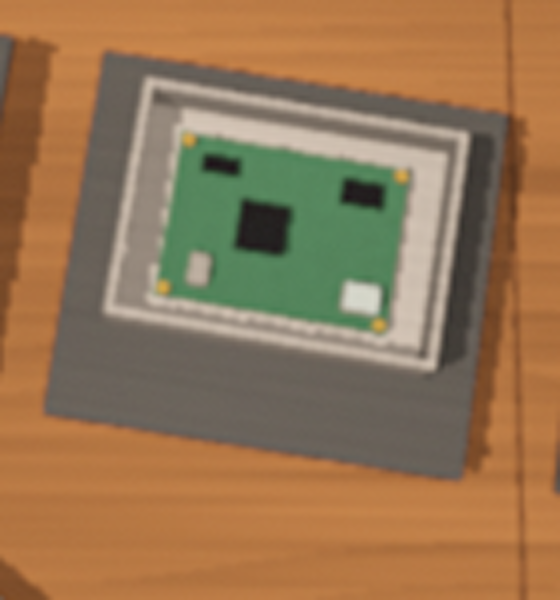

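View pics/c2.png

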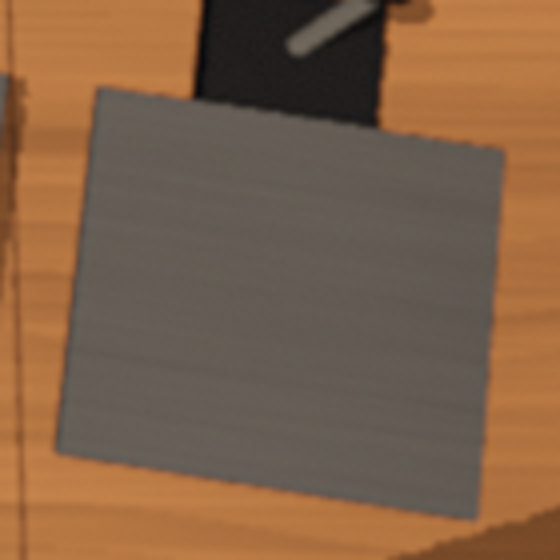

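```bash
cat > h.py <<'E'
import numpy as np
from cell import env
def ray(cal,pose,u,v,z):
    d=pose[:3,:3]@np.array([(u-cal['cx'])/cal['fx'],(v-cal['cy'])/cal['fy'],1]); o=pose[:3,3]
    return o+d*(z-o[2])/d[2]
def rep(name,P):
    # P: TL,TR,BR,BL in image; TL=+x+y, TR=+x-y, BR=-x-y, BL=-x+y
    P=np.array(P)[:,:2]; TL,TR,BR,BL=P
    e=np.linalg.norm
    vx=(TL+TR-BL-BR)/2; vy=(TL+BL-TR-BR)/2
    print(name,"c",P.mean(0).round(1),"sides y",e(TL-TR).round(1),e(BL-BR).round(1),"x",e(TL-BL).round(1),e(TR-BR).round(1),
      "ang from x,y",np.arctan2(vx[1],vx[0]).round(4),np.arctan2(-vy[0],vy[1]).round(4)); print(P.round(1).tolist())
E
python3 - <<'E'
from h import *
c=env.get_calibration("top"); p=c['pose']
def f(L,ox,oy,z): return [ray(c,p,(u+.5)/4-.5+ox,(v+.5)/4-.5+oy,z) for u,v in L]
rep("mid",f([(104,52),(508,116),(462,478),(46,412)],225,130,40))
rep("tray",f([(147,76),(469,132),(434,370),(104,312)],225,130,85))
rep("lens",f([(97,88),(505,150),(478,520),(58,453)],350,140,40))
E
```

```text
mid c [539.6 -49.9] sides y 198.6 197.2 x 176.7 176.3 ang from x,y -0.144 -0.1455
[[641.4, 35.7], [612.4, -160.8], [438.1, -134.8], [466.4, 60.4]]
tray c [551.  -49.6] sides y 150.1 150.2 x 111.1 111.1 ang from x,y -0.1639 -0.162
[[617.9, 15.4], [593.7, -132.7], [484.1, -114.6], [508.3, 33.6]]
lens c [ 505.3 -290. ] sides y 199.1 197.7 x 177.1 178.1 ang from x,y -0.1417 -0.1427
[[607.1, -204.0], [579.2, -401.1], [403.1, -375.3], [431.7, -179.7]]
```

```bash
cat >> h.py <<'E'
from scipy.spatial.transform import Rotation as Ro
def R(s): return Ro.from_euler('xyz',s['tcp_rot']).as_matrix()
E
python3 - <<'E'
from h import *
s=env.state(); print(s['t'],R(s).round(3))
t=env.get_calibration("top"); c=env.get_calibration("scene")
def L(c,u,v):
    d=c['pose'][:3,:3]@np.array([(u-c['cx'])/c['fx'],(v-c['cy'])/c['fy'],1]); return c['pose'][:3,3],d/np.linalg.norm(d)
o1,d1=L(t,457,99);o2,d2=L(c,92,311)
A=np.stack([d1,-d2],1);k=np.linalg.lstsq(A,o2-o1,rcond=None)[0]
print(o1+k[0]*d1,o2+k[1]*d2)
E
```

```text
0.15 [[-0.     0.954  0.299]
 [ 0.001  0.299 -0.954]
 [-1.     0.    -0.001]]
[ 691.98407326 -319.38810103  158.39784647] [ 694.42045096 -313.23254306  156.44906135]
```

Emit:
{"op": "step_arm", "data": {
  "rows": [
    [0, 40, -36, 0, 0, 0],
    [0, 40, -36, 0, 0, 0],
    [0, 40, -36, 0, 0, 0],
    [0, 40, -36, 0, 0, 0],
    [0, 40, -36, 0, 0, 0],
    [0, 40, -36, 0, 0, 0],
    [0, 40, -36, 0, 0, 0],
    [0, 40, -36, 0, 0, 0]
  ],
  "grip": 60
}}

```text
t: 1.15
eef_pos: [410.6, -217.0, 198.6]
tcp_rot: [2.986, 1.569, 1.713]
ft_force: [1.4, -0.5, -0.9]
opening: 0.628
```

```bash
cat >> h.py <<'E'
def to(x,y,z,yawz):
    s=env.state();M=R(s);a=np.arctan2(M[1,2],M[0,2])
    print("t",s['t'],s['eef_pos'].round(1),"zang",a.round(4),"shift",(M.T@(np.array([x,y,z])-s['eef_pos'])).round(1),"turn_x",round(-(yawz-a),4),"F",s['ft_force'].round(1),"tilt",M[:,0].round(4),s['opening'])
E
python3 -c "
from h import *
to(568,62,200,-.163)"
```

```text
t 1.15 [ 410.6 -217.   198.6] zang -1.2734 shift [  -0.9  232.3 -220.6] turn_x -1.1104 F [ 1.4 -0.5 -0.9] tilt [-3.0e-04  2.1e-03 -1.0e+00] 0.6278534066138141
```

Emit:
{"op": "step_arm", "data": {
  "rows": [
    [0, 40, -38, 0, 0, 0],
    [0, 40, -38, 0, 0, 0],
    [0, 40, -38, 0, 0, 0],
    [0, 40, -38, 0, 0, 0],
    [0, 40, -38, 0, 0, 0],
    [0, 30, -30, 0, 0, 0]
  ]
}}

```text
t: 1.9
eef_pos: [570.1, 71.7, 199.0]
tcp_rot: [2.816, 1.569, 1.544]
ft_force: [0.2, -0.6, -0.2]
opening: 0.631
```

Emit:
{"op": "step_arm", "data": {
  "rows": [
    [0, 0, 0, -0.15, 0, 0],
    [0, 0, 0, -0.15, 0, 0],
    [0, 0, 0, -0.15, 0, 0],
    [0, 0, 0, -0.15, 0, 0],
    [0, 0, 0, -0.15, 0, 0],
    [0, 0, 0, -0.15, 0, 0],
    [0, 0, 0, -0.15, 0, 0]
  ]
}}

```text
t: 2.78
eef_pos: [570.1, 75.5, 196.7]
tcp_rot: [2.882, 1.567, 2.698]
ft_force: [0.1, -0.3, -0.1]
opening: 0.63
```

```bash
python3 -c "
from h import *
to(568,62,200,-.163)"
```

```text
t 2.775 [570.1  75.5 196.7] zang -0.1842 shift [ -3.3 -13.7   0.4] turn_x -0.0212 F [ 0.1 -0.3 -0.1] tilt [-0.0038  0.0018 -1.    ] 0.6302068507751927
```

Emit:
{"op": "step_arm", "data": {
  "rows": [
    [30, 0, 0, -0.02, 0, 0],
    [35, 0, 0, 0, 0, 0],
    [30, 0, 0, 0, 0, 0],
    [15, 0, 0, 0, 0, 0],
    [4, 0, 0, 0, 0, 0],
    [0, 0, 0, 0, 0, 0]
  ]
}}

```text
t: 3.52
eef_pos: [570.5, 75.8, 80.5]
tcp_rot: [2.531, 1.568, 2.37]
ft_force: [-0.4, 0.2, 0.2]
opening: 0.632
```

```bash
python3 -c "
from h import *
import cv2
to(567,48,78,-.163)
cv2.imwrite('pics/w1.png',env.read_camera('wrist')[:,:,::-1]);cv2.imwrite('pics/s1.png',env.read_camera('scene')[:,:,::-1])"
```

```text
t 3.525 [570.5  75.8  80.5] zang -0.161 shift [  2.5 -28.    1. ] turn_x 0.002 F [-0.4  0.2  0.2] tilt [-0.0019  0.0018 -1.    ] 0.6323148701986208
```

View pics/w1.png

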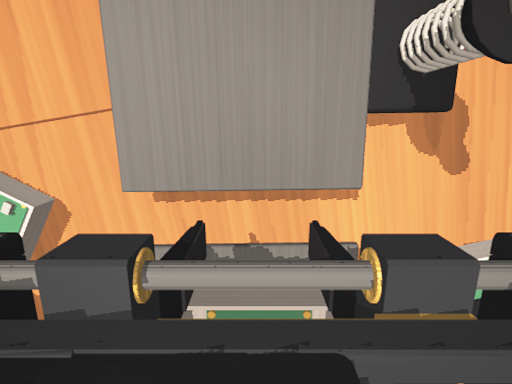

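View pics/s1.png

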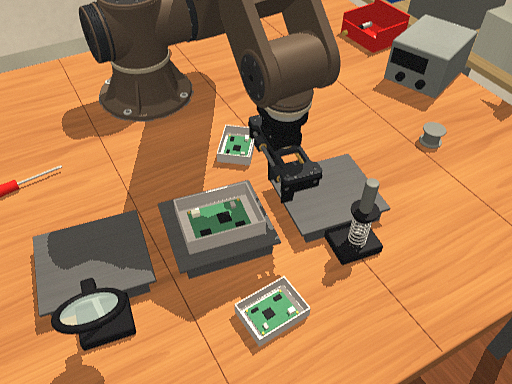

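Emit:
{"op": "step_arm", "data": {
  "rows": [
    [1, -12, 0.5, 0, 0, 0],
    [1, -12, 0.5, 0, 0, 0],
    [0, -8, 0, 0, 0, 0],
    [0, -5, 0, 0, 0, 0],
    [0, -5, 0, 0, 0, 0],
    [0, -5, 0, 0, 0, 0]
  ]
}}

```text
t: 4.38
eef_pos: [564.3, 25.6, 80.4]
tcp_rot: [0.963, 1.568, 0.801]
ft_force: [0.4, 0.4, -0.1]
opening: 0.63
```

```bash
python3 -c "
from h import *
to(505.3+85*.1425,-290+85*.99,78,-.143)"
```

```text
t 4.375 [564.3  25.6  80.4] zang -0.1615 shift [   1.9 -236.    -9.1] turn_x -0.0185 F [ 0.4  0.4 -0.1] tilt [ 0.0017  0.0017 -1.    ] 0.6302655794120471
```

```bash
python3 -c "
from h import *
import cv2
cv2.imwrite('pics/t2.png',env.read_camera('top')[:,:,::-1]);im=env.read_camera('scene')[:,:,::-1]
cv2.imwrite('pics/s2.png',cv2.resize(im[130:300,140:340],None,fx=3,fy=3))"
```

```text
(no output)
```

View pics/s2.png

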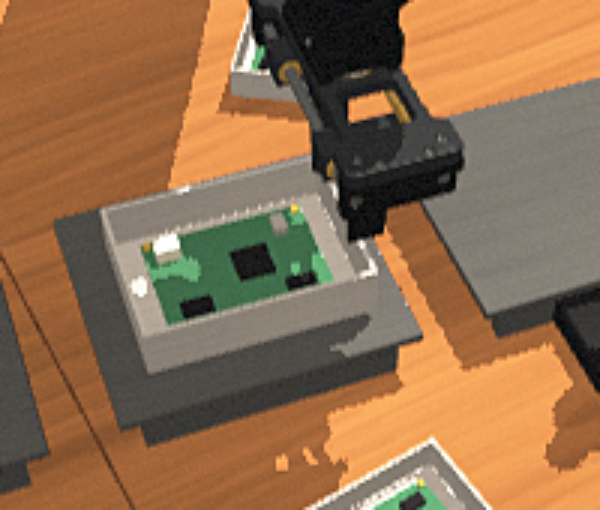

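View pics/t2.png

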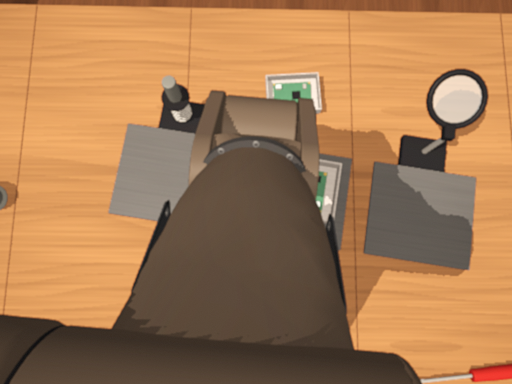

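Emit:
{"op": "step_arm", "data": {
  "rows": [
    [0, -6, -0.3, -0.001, 0, 0],
    [0, -6, -0.3, -0.001, 0, 0],
    [0, -6, -0.3, -0.001, 0, 0],
    [0, -6, -0.3, -0.001, 0, 0]
  ]
}}

```text
t: 4.97
eef_pos: [559.0, 1.0, 80.2]
tcp_rot: [0.986, 1.568, 0.83]
ft_force: [-0.5, 0.2, 0.2]
opening: 0.632
```

```bash
python3 -c "
from h import *
import cv2
to(505.3+85*.1425,-290+85*.99,78,-.143)
im=env.read_camera('scene')[:,:,::-1]
cv2.imwrite('pics/s3.png',cv2.resize(im[130:300,140:340],None,fx=3,fy=3))"
```

```text
t 4.975 [559.    1.   80.2] zang -0.1566 shift [   1.8 -210.8   -8.8] turn_x -0.0136 F [-0.5  0.2  0.2] tilt [ 0.0016  0.0017 -1.    ] 0.6318072031828597
```

View pics/s3.png

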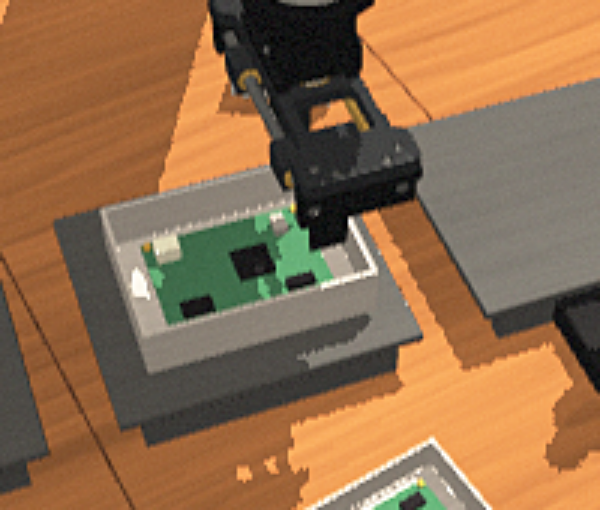

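The tray hasn't moved and the fingers show above its wall. I'll check the tip geometry before going on.

```bash
python3 -c "
from h import *
import cv2
print('tip',env.tip_extent)
s=env.state();M=R(s);c=env.get_calibration('scene');p=np.linalg.inv(c['pose'])
im=cv2.imread('pics/s3.png')
def pr(q):
    q=p[:3,:3]@q+p[:3,3]; u=c['fx']*q[0]/q[2]+c['cx'];v=c['fy']*q[1]/q[2]+c['cy'];return (u-140+.5)*3-.5,(v-130+.5)*3-.5
for l in [(25,0,36),(25,0,-36),(0,0,0),(-25,0,36)]:
    u,v=pr(s['eef_pos']+M@np.array(l));print(l,(s['eef_pos']+M@np.array(l)).round(),u,v);cv2.circle(im,(int(u),int(v)),4,(0,0,255),-1)
for q in [(617.9,15.4,85),(593.7,-132.7,85),(484.1,-114.6,85),(508.3,33.6,85)]:
    u,v=pr(np.array(q));cv2.circle(im,(int(u),int(v)),4,(255,0,0),-1)
cv2.imwrite('pics/s3b.png',im)
"
```

```text
tip 25.0
(25, 0, 36) [594.  -5.  55.] 326.98724626036 291.81695769476073
(25, 0, -36) [523.   6.  55.] 290.5004338209143 213.9036856827727
(0, 0, 0) [559.   0.  80.] 307.95633789988847 226.37545786154277
(-25, 0, 36) [594.  -5. 105.] 327.0848193768464 240.04224143385846
```

View pics/s3b.png

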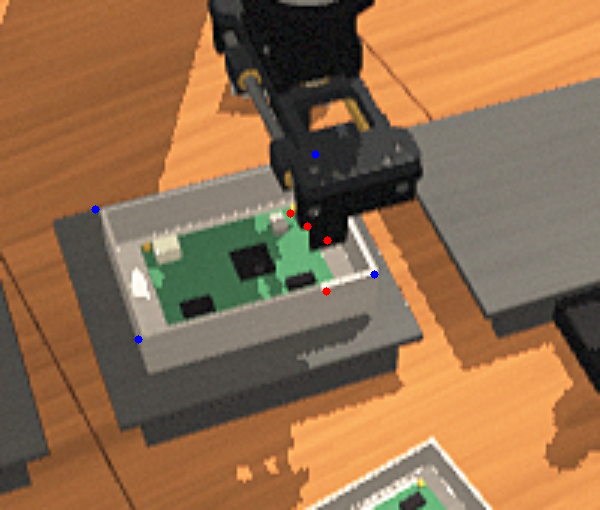

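```bash
python3 -c "
from h import *
c=env.get_calibration('wrist');H=np.linalg.inv(c['hand_eye'])
def pr(q):
    q=H[:3,:3]@np.array(q)+H[:3,3]; return (c['fx']*q[0]/q[2]+c['cx']).round(),(c['fy']*q[1]/q[2]+c['cy']).round()
for X in (-25,-20,-10,0,10,25):
  print(X,[pr((X,y,z)) for z in(30,-30) for y in(10,-10)])
print(env.state()['joints'])
import cv2
cv2.imwrite('pics/w3.png',env.read_camera('wrist')[:,:,::-1])
"
```

```text
-25 [(np.float64(314.0), np.float64(228.0)), (np.float64(312.0), np.float64(262.0)), (np.float64(204.0), np.float64(228.0)), (np.float64(205.0), np.float64(262.0))]
-20 [(np.float64(313.0), np.float64(225.0)), (np.float64(311.0), np.float64(258.0)), (np.float64(205.0), np.float64(225.0)), (np.float64(207.0), np.float64(258.0))]
-10 [(np.float64(310.0), np.float64(219.0)), (np.float64(308.0), np.float64(251.0)), (np.float64(208.0), np.float64(219.0)), (np.float64(209.0), np.float64(250.0))]
0 [(np.float64(307.0), np.float64(214.0)), (np.float64(306.0), np.float64(244.0)), (np.float64(210.0), np.float64(214.0)), (np.float64(212.0), np.float64(244.0))]
10 [(np.float64(304.0), np.float64(210.0)), (np.float64(303.0), np.float64(238.0)), (np.float64(213.0), np.float64(209.0)), (np.float64(214.0), np.float64(238.0))]
25 [(np.float64(301.0), np.float64(203.0)), (np.float64(300.0), np.float64(230.0)), (np.float64(216.0), np.float64(203.0)), (np.float64(216.0), np.float64(230.0))]
[-0.11826775  0.54967438  1.84379901  0.00260695  0.7468266   0.03668138]
```

View pics/w3.png

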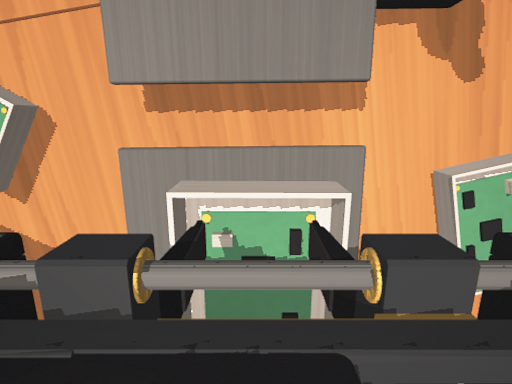

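Both cameras agree that the fingertips sit about 18 mm *behind* the reported TCP (tip z≈99), not 25 mm ahead. That is why they passed over the 85 mm rim with no force. The tray is untouched, so I'll back off, go lower and check by eye.

Emit:
{"op": "step_arm", "data": {
  "rows": [
    [0, 16, 0, 0, 0, 0],
    [0, 20, 0, 0, 0, 0],
    [0, 20, 0, 0, 0, 0],
    [0, 12, 0, -0.002, 0, 0],
    [0, 0, 0, 0, 0, 0]
  ]
}}

```text
t: 5.7
eef_pos: [570.3, 74.7, 80.4]
tcp_rot: [0.982, 1.568, 0.829]
ft_force: [0.2, -0.3, -0.1]
opening: 0.627
```

Emit:
{"op": "step_arm", "data": {
  "rows": [
    [8, 0, 0, 0, 0, 0],
    [10, 0, 0, 0, 0, 0],
    [8, 0, 0, 0, 0, 0],
    [4, 0, 0, 0, 0, 0],
    [0, 0, 0, 0, 0, 0]
  ]
}}

```text
t: 6.32
eef_pos: [569.9, 73.5, 47.5]
tcp_rot: [1.569, 1.569, 1.414]
ft_force: [-0.6, 0.5, 0.7]
opening: 0.633
```

```bash
cat >> h.py <<'E'
import cv2
def snap(name,pts,x0,y0,x1,y1,k=3):
    s=env.state();M=R(s);c=env.get_calibration('scene');p=np.linalg.inv(c['pose'])
    im=cv2.resize(env.read_camera('scene')[y0:y1,x0:x1,::-1],None,fx=k,fy=k)
    for l in pts:
        w=s['eef_pos']+M@np.array(l);q=p[:3,:3]@w+p[:3,3];u=c['fx']*q[0]/q[2]+c['cx'];v=c['fy']*q[1]/q[2]+c['cy']
        cv2.circle(im,(int((u-x0)*k),int((v-y0)*k)),2,(0,0,255),-1)
    cv2.imwrite(f'pics/{name}.png',im)
E
python3 -c "
from h import *
to(505.3+85*.1425,-290+85*.99,78,-.143)
snap('s4',[(-18,10,42),(-18,-10,42),(-18,-10,30)],170,120,350,290,4)"
```

```text
t 6.325 [569.9  73.5  47.5] zang -0.1547 shift [ -31.  -284.1   -8.8] turn_x -0.0117 F [-0.6  0.5  0.7] tilt [ 3.0e-04  1.8e-03 -1.0e+00] 0.6329146731218928
```

View pics/s4.png

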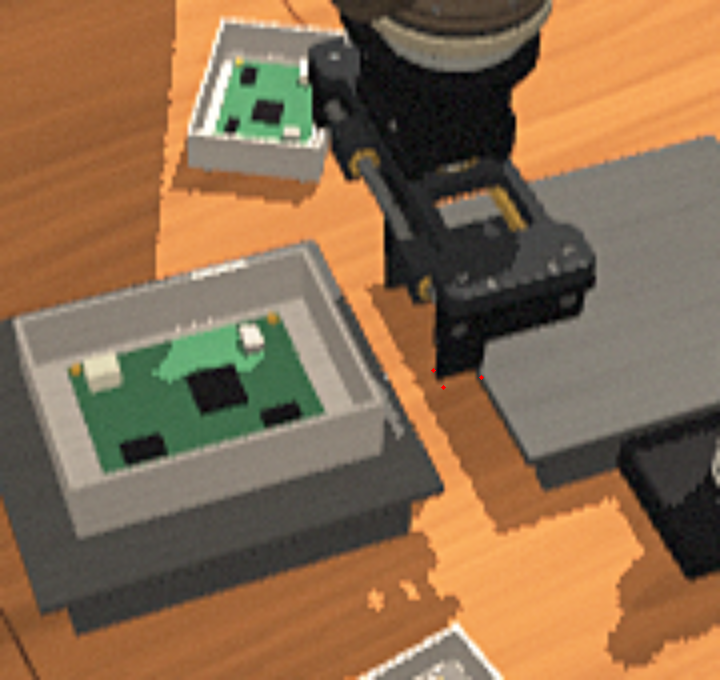

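Emit:
{"op": "step_arm", "data": {
  "rows": [
    [8, -8, 0, 0, 0, 0],
    [0, -14, 0, 0, 0, 0],
    [0, -8, 0, 0, 0, 0],
    [0, -5, 0, 0, 0, 0],
    [0, -5, 0, 0, 0, 0],
    [0, -5, 0, 0, 0, 0]
  ]
}}

```text
t: 7.12
eef_pos: [562.8, 26.0, 39.7]
tcp_rot: [1.065, 1.568, 0.91]
ft_force: [-0.4, 0.7, -0.8]
opening: 0.632
```

```bash
python3 -c "
from h import *
to(505.3+85*.1425,-290+85*.99,38,-.143)
snap('s5',[],150,120,350,290,4)"
```

```text
t 7.125 [562.8  26.   39.7] zang -0.1552 shift [   1.1 -236.1   -9. ] turn_x -0.0122 F [-0.4  0.7 -0.8] tilt [ 0.0017  0.0021 -1.    ] 0.6316489964231053
```

View pics/s5.png

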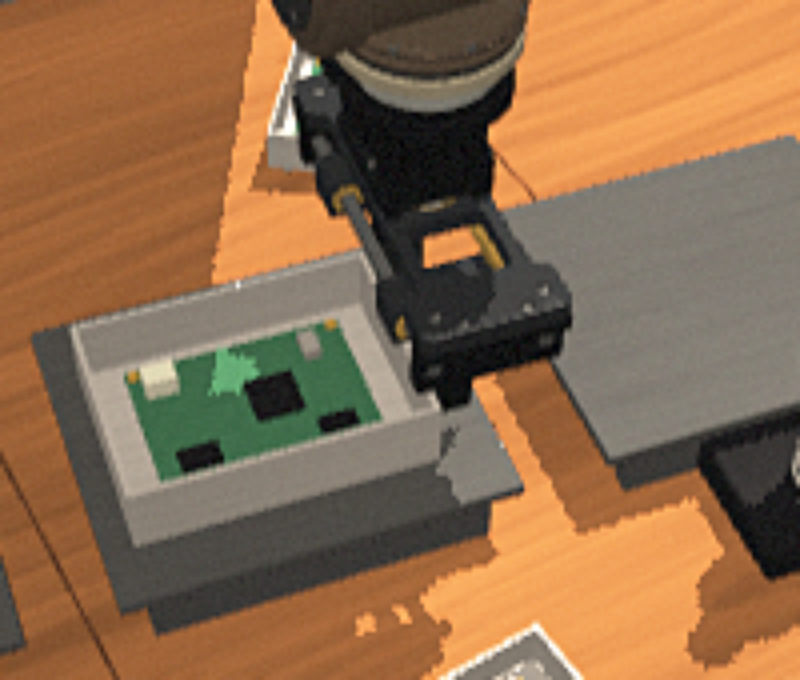

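The tray has moved with the fingers by about 8 mm (near corner now at (440,410) in the crop), level and at under 1 N. I'll keep pushing.

Emit:
{"op": "step_arm", "data": {
  "rows": [
    [0, -8, -0.3, 0, 0, 0],
    [0, -8, -0.3, -0.001, 0, 0],
    [0, -8, -0.3, 0, 0, 0],
    [0, -8, -0.3, -0.001, 0, 0],
    [0, -8, -0.3, 0, 0, 0],
    [0, -8, -0.3, -0.001, 0, 0],
    [0, -8, -0.3, 0, 0, 0]
  ]
}}

```text
t: 8.05
eef_pos: [551.5, -32.8, 39.7]
tcp_rot: [0.986, 1.568, 0.834]
ft_force: [0.7, 3.5, 1.5]
opening: 0.629
```

```bash
python3 -c "
from h import *
to(505.3+85*.1425,-290+85*.99,39,-.143)
snap('s6',[],20,140,220,310,4)
cv2.imwrite('pics/t6.png',env.read_camera('top')[:,:,::-1])"
```

```text
t 8.05 [551.5 -32.8  39.7] zang -0.1516 shift [   0.3 -176.3   -7.6] turn_x -0.0086 F [0.7 3.5 1.5] tilt [ 0.002   0.0022 -1.    ] 0.628748901125573
```

View pics/s6.png

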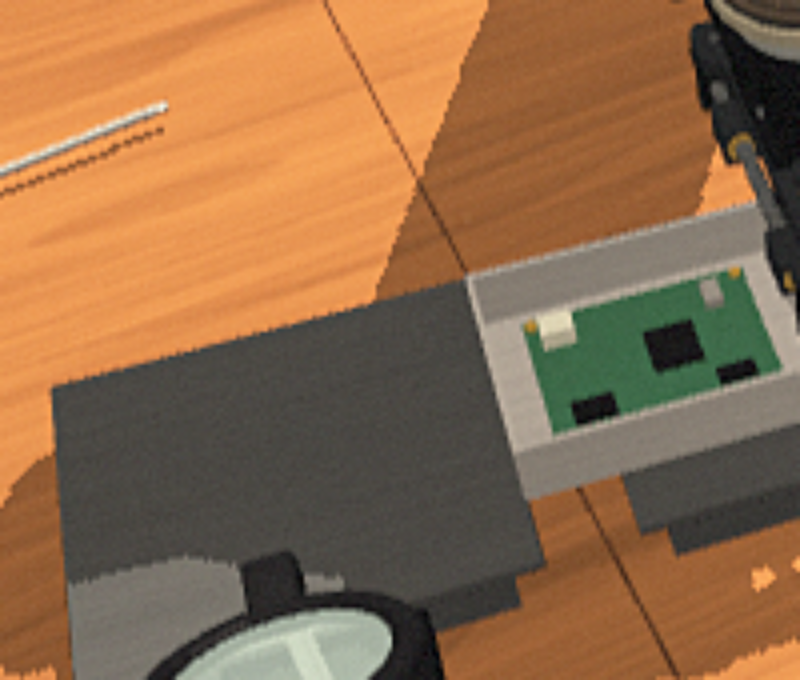

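View pics/t6.png

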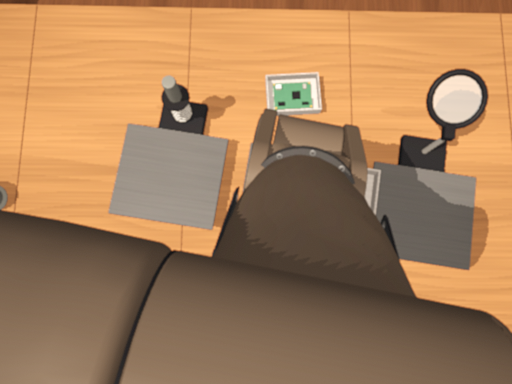

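The front of the tray is reaching the lens stand edge (crop, about (500,400)). It is level and the push force is about 3.5 N.

Emit:
{"op": "step_arm", "data": {
  "rows": [
    [0, -8, -0.3, 0, 0, 0],
    [0, -8, -0.3, -0.001, 0, 0],
    [0, -8, -0.3, 0, 0, 0],
    [0, -8, -0.3, -0.001, 0, 0],
    [0, -8, -0.3, 0, 0, 0],
    [0, -8, -0.3, -0.001, 0, 0],
    [0, -8, -0.3, 0, 0, 0]
  ]
}}

```text
t: 9.02
eef_pos: [540.3, -91.3, 39.7]
tcp_rot: [0.963, 1.568, 0.814]
ft_force: [0.5, 3.3, 0.9]
opening: 0.631
```

```bash
python3 -c "
from h import *
to(505.3+85*.1425,-290+85*.99,39,-.143)
snap('s7',[],20,140,220,310,4)"
```

```text
t 9.025 [540.3 -91.3  39.7] zang -0.1485 shift [   0.4 -116.6   -5.7] turn_x -0.0055 F [0.5 3.3 0.9] tilt [ 0.0021  0.0022 -1.    ] 0.6313560760751219
```

View pics/s7.png

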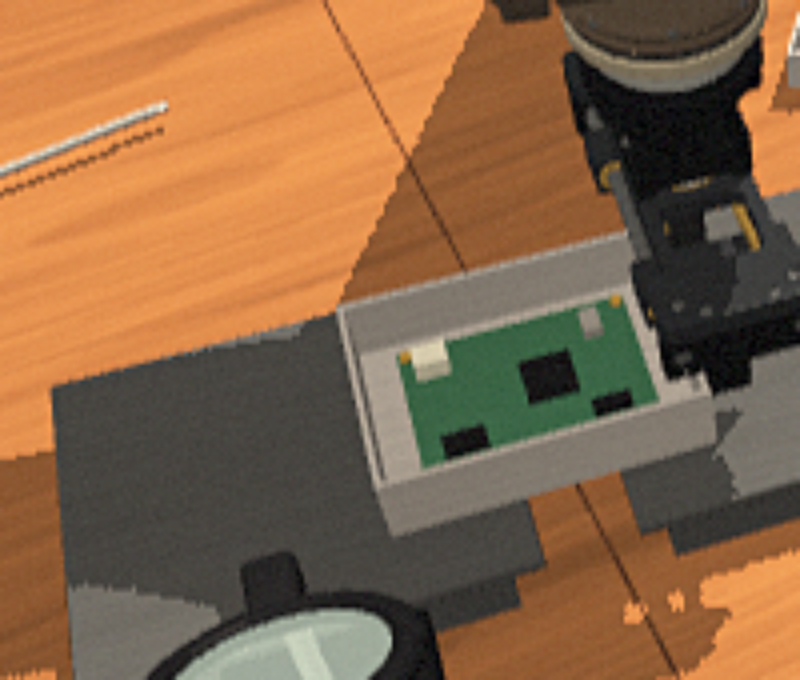

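The tray bridges the gap, level. I'll go on.

Emit:
{"op": "step_arm", "data": {
  "rows": [
    [0, -8, -0.4, 0, 0, 0],
    [0, -8, -0.4, -0.001, 0, 0],
    [0, -8, -0.4, 0, 0, 0],
    [0, -8, -0.4, -0.001, 0, 0],
    [0, -8, -0.4, 0, 0, 0],
    [0, -8, -0.4, -0.001, 0, 0],
    [0, -8, -0.4, 0, 0, 0]
  ]
}}

```text
t: 9.95
eef_pos: [528.6, -150.6, 39.6]
tcp_rot: [0.904, 1.568, 0.759]
ft_force: [0.5, 4.3, 2.0]
opening: 0.63
```

Emit:
{"op": "step_arm", "data": {
  "rows": [
    [0, -8, -0.4, 0, 0, 0],
    [0, -8, -0.4, -0.001, 0, 0],
    [0, -8, -0.4, 0, 0, 0],
    [0, -6, -0.3, -0.001, 0, 0],
    [0, -4, -0.2, 0, 0, 0]
  ]
}}

```text
t: 10.58
eef_pos: [521.4, -186.5, 39.6]
tcp_rot: [0.93, 1.568, 0.787]
ft_force: [1.2, 3.9, 3.6]
opening: 0.632
```

```bash
python3 -c "
from h import *
to(505.3+85*.1425,-290+85*.99,39,-.143)
snap('s8',[],20,140,220,310,4)
cv2.imwrite('pics/t8.png',cv2.resize(env.read_camera('top')[140:280,350:490,::-1],None,fx=4,fy=4,interpolation=cv2.INTER_CUBIC))"
```

```text
t 10.575 [ 521.4 -186.5   39.6] zang -0.1434 shift [  0.6 -19.7  -1.2] turn_x -0.0004 F [1.2 3.9 3.6] tilt [ 0.0022  0.0022 -1.    ] 0.6318443466416275
```

View pics/s8.png

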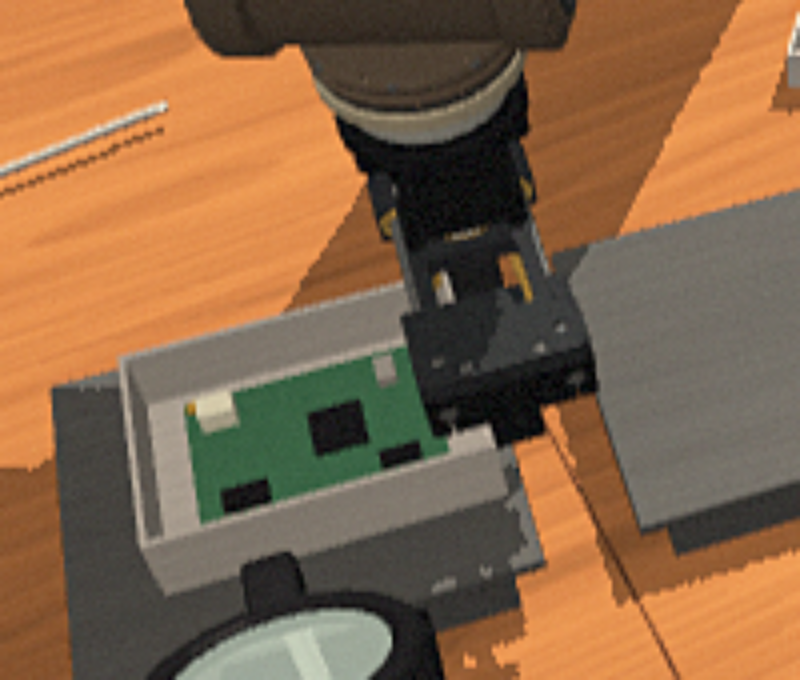

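View pics/t8.png

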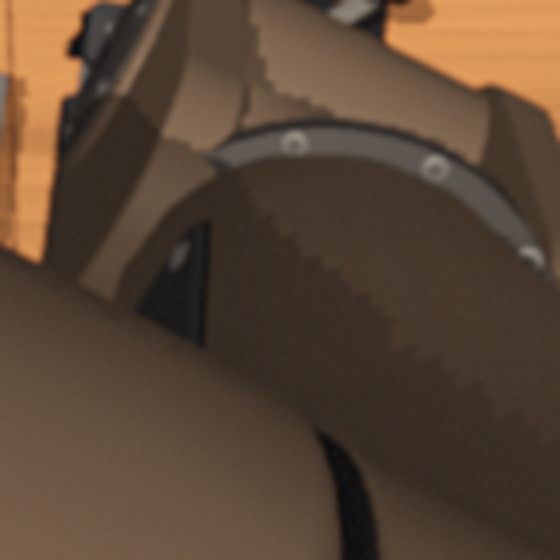

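```bash
python3 -c "
from h import *
c=env.get_calibration('scene');p=c['pose']
def g(u,v,z): return ray(c,p,(u+.5)/4-.5+20,(v+.5)/4-.5+140,z)[:2]
a=g(122,358,85);b=g(144,544,85);d=g(496,430,85)
o=np.array([505.3,-290]);X=np.array([.9898,-.1425]);Y=np.array([.1425,.9898])
for q in(a,b,d,g(52,387,40),g(545,565,40)): print(q.round(1),'stand',((q-o)@X).round(1),((q-o)@Y).round(1))
e=b-a;print(np.linalg.norm(e),np.arctan2(e[1],e[0]))
e=d-b;print(np.linalg.norm(e),np.arctan2(-e[0],e[1]))
"
```

```text
[ 446.2 -336. ] stand -52.0 -54.0
[ 552.1 -351.2] stand 55.0 -53.9
[ 566.7 -201.7] stand 48.2 96.1
[ 404.5 -373. ] stand -88.0 -96.5
[ 612.4 -203.3] stand 93.6 101.0
107.00719727199173 -0.14226415144873733
150.18034726805024 -0.09722750623339071
```

Emit:
{"op": "step_arm", "data": {
  "rows": [
    [0, -6, -0.4, 0, 0, 0],
    [0, -5, -0.4, 0, 0, 0],
    [0, -4, -0.2, 0, 0, 0],
    [0, -2, 0, 0, 0, 0],
    [0, -1, 0, 0, 0, 0]
  ]
}}

```text
t: 11.3
eef_pos: [517.6, -205.1, 39.5]
tcp_rot: [1.011, 1.568, 0.868]
ft_force: [0.4, 3.6, 2.1]
opening: 0.633
```

```bash
python3 -c "
from h import *
to(505.3+85*.1425,-290+85*.99,39,-.143)"
```

```text
t 11.3 [ 517.6 -205.1   39.5] zang -0.1431 shift [ 0.5 -0.8 -0. ] turn_x -0.0001 F [0.4 3.6 2.1] tilt [ 0.0019  0.0022 -1.    ] 0.6330183173666477
```

Now I'll back off, rise and move aside toward the +y side for a clear top view.

Emit:
{"op": "step_arm", "data": {
  "rows": [
    [0, 8, 0, 0, 0, 0],
    [0, 16, 0, 0, 0, 0],
    [0, 20, 0, 0, 0, 0],
    [-40, 10, 0, 0, 0, 0],
    [-50, 0, 0, 0, 0, 0],
    [-50, 0, 0, 0, 0, 0],
    [-20, 50, 0, 0, 0, 0],
    [0, 60, 0, 0, 0, 0]
  ]
}}

```text
t: 12.3
eef_pos: [541.1, -33.6, 204.2]
tcp_rot: [1.435, 1.568, 1.29]
ft_force: [0.9, 0.0, -0.5]
opening: 0.635
```

Emit:
{"op": "step_arm", "data": {
  "rows": [
    [0, 60, 0, 0, 0, 0],
    [0, 60, 0, 0, 0, 0],
    [0, 60, 0, 0, 0, 0],
    [0, 50, 0, 0, 0, 0],
    [0, 30, 0, 0, 0, 0],
    [0, 0, 0, 0, 0, 0]
  ]
}}

```text
t: 13.05
eef_pos: [574.0, 242.9, 205.1]
tcp_rot: [0.992, 1.568, 0.857]
ft_force: [-0.1, 0.5, 0.6]
opening: 0.633
```

```bash
python3 -c "
from h import *
to(505.3+85*.1425,-290+85*.99,39,-.143)
snap('s9',[],20,140,220,310,4)
cv2.imwrite('pics/t9.png',cv2.resize(env.read_camera('top')[140:280,350:490,::-1],None,fx=4,fy=4,interpolation=cv2.INTER_CUBIC))"
```

```text
t 13.05 [574.  242.9 205.1] zang -0.1348 shift [ 165.  -452.7    4. ] turn_x 0.0082 F [-0.1  0.5  0.6] tilt [ 0.002   0.0023 -1.    ] 0.6330190198585094
```

View pics/s9.png

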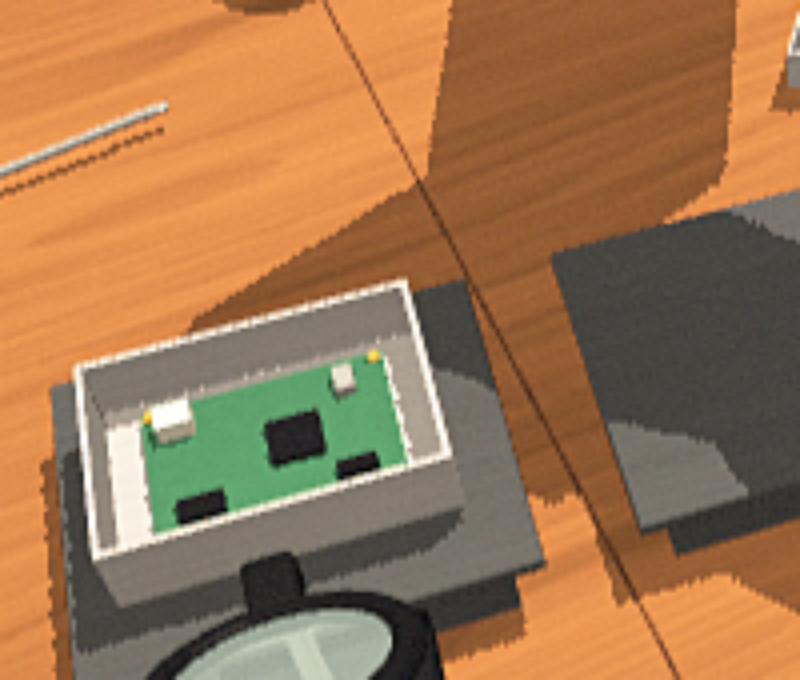

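View pics/t9.png

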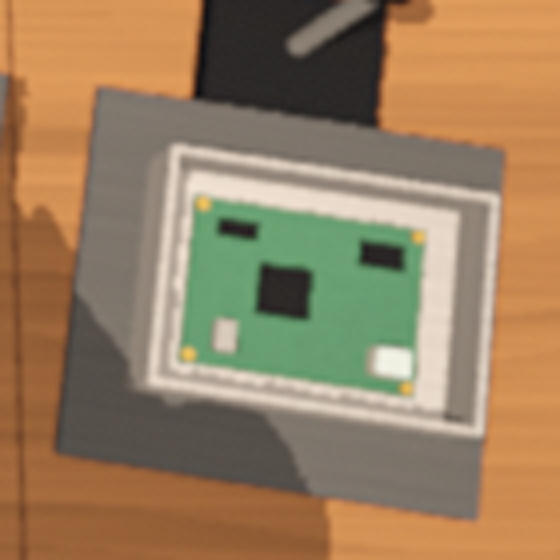

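```bash
python3 -c "
from h import *
c=env.get_calibration('top');p=c['pose']
P=[ray(c,p,(u+.5)/4-.5+350,(v+.5)/4-.5+140,85) for u,v in [(171,144),(500,193),(481,438),(147,386)]]
rep('tray',P)
d=np.mean(P,0)[:2]-[505.3,-290];print('off stand x',d@[.9898,-.1425],'y',d@[.1425,.9898])
c=env.get_calibration('scene');p=c['pose']
g=lambda u,v,z: ray(c,p,(u+.5)/4-.5+20,(v+.5)/4-.5+140,z)[:2]
Q=[g(405,281,85),g(74,366,85),g(96,558,85),g(451,457,85)]
print('scene centre',np.mean(Q,0),'stand centre',(g(52,387,40)+g(545,565,40))/2)
"
```

```text
tray c [ 505.  -291.8] sides y 151.4 150.0 x 111.5 112.2 ang from x,y -0.144 -0.1394
[[570.7, -224.9], [550.0, -374.8], [439.1, -358.0], [460.3, -209.5]]
off stand x -0.027087700668064714 y -1.820950469938997
scene centre [ 505.96225805 -289.70910434] stand centre [ 508.43324286 -288.14438513]
```

The top view puts the tray 0 mm and -1.8 mm from the stand's centre, square within 0.003 rad. The scene view agrees within about 3 mm. I'm handing it in.

```bash
python3 -c "
from cell import env
print(env.state()['t'],env.state()['ft_force']);print(env.job_done())"
```

```text
13.15 [-1.40381546 -0.83976708 -0.42229706]
the job is handed in; nothing more can be done
None
```

The tray is on the lens stand (the -y one, with the magnifier), and the job was handed in at about 13 s. I pushed the large tray across the gap with the half-open fingers against its +y wall. Every image along the way showed it level, and every push reading was at most about 5.5 N.

**Final check, top camera:** the tray centre is (0, -1.8) mm from the stand centre. It is square within about 0.003 rad and wholly on the plate. The arm was raised and well clear.

**Final check, scene camera:** it puts the offset at about 3 mm, so the two views differ by 2–3 mm. I put that down to calibration.

**Disagreement with the data:** the fingertips turned out to be about 20 mm behind the reported TCP, not 25 mm ahead as stated. My first approach therefore passed over the tray rim without touching it. I saw this in both cameras, backed off, lowered the tool about 41 mm and then pushed.

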